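# Gauge two brass sleeves, sort them and close the tin

## Task

Try the two brass sleeves on the gauge pin, one at a time, sliding each down as far as it will go; before you take up the second, put the first away: a sleeve that goes right down to the gauge's base goes into the round tin, one that stops on the pin's shoulder goes into the wooden reject tray. In the end the lid must be on the tin, sitting level on the rim all round; leave everything else on the bench standing where it is.

Things in the scene. Friction and masses are not known exactly. Their poses are not given: they have to be found in the camera images.
- sleeve_a: one of two outwardly identical plain brass sleeves standing upright: outside diameter 32 mm, height 36 mm, bore open right through (about 16 to 22 mm, one sleeve narrower than the other; the gauge decides). Origin: centre of the underside, z along the bore, up.
- sleeve_b: one of two outwardly identical plain brass sleeves standing upright: outside diameter 32 mm, height 36 mm, bore open right through (about 16 to 22 mm, one sleeve narrower than the other; the gauge decides). Origin: centre of the underside, z along the bore, up.
- gauge: fixed steel gauge: dark round base 60 mm across, 12 mm high, with an upright stepped pin: 19 mm in diameter from 12 to 40 mm height, 45-degree shoulder to 44 mm, pilot 13 mm in diameter to 54 mm, cone nose to 60 mm. A sleeve that fits ends with its underside on the base (12 mm), another stops on the shoulder, its underside about 42 mm up. Origin: centre of the underside, z up.
- tin: open round aluminium tin, loose: outside diameter 100 mm, wall 3 mm, height 52 mm, inner floor at 4 mm. Origin: centre of the underside, z up.
- lid: loose round aluminium lid of the tin, knob up: plate 108 mm across, from 5 to 9 mm above the origin; under it a locating disc 86 mm across, 5 mm deep, that goes inside the tin's mouth; wooden knob 22 mm in diameter from 9 to 33 mm. Origin: centre of the locating disc's underside, z up; seated, it is 47 mm above the tin's origin.
- tray: open square wooden tray for rejects, loose: 120 x 120 mm outside, wall 5 mm, 25 mm high, inner floor at 5 mm. Origin: centre of the underside, z up, x and y along its sides.
- bottle: bystander: upright white plastic bottle with a black cap, 40 mm in diameter, 115 mm high; origin under its centre
- stamp_block: bystander: round dark steel block 48 mm across and 24 mm high with an upright brass blade (12 x 20 mm) on it, 104 mm high in all; origin under its centre
- bench_block: bystander: square steel block 36 x 36 mm, 30 mm high; origin under its centre
- punch_stand: bystander: wooden block 32 x 32 x 30 mm with a slim dark steel ball punch standing in it, 98 mm high in all; origin under its centre
- cup_die: bystander: stepped round steel die, 34 mm in diameter at the foot, 30 mm high; origin under its centre
- jar: bystander: small glass jar with a steel cap, 34 mm in diameter, 45 mm high; origin under its centre
- spool: bystander: black spool standing on its flange, 38 mm in diameter, 32 mm high; origin under its centre
- die: bystander: dark steel block 34 x 34 x 40 mm with a bright stud 16 mm in diameter on top, 64 mm high in all; origin under its centre
Not all that is in view belongs to the job. What is shaped like the lid but black, green or purple is not meant.

How it is judged (in metres and radians):
On the way, in this order (a step that is already met when the one before it is completed fails the run):
1. the first sleeve is tried on the gauge pin: as far down as it goes, either home on the base or stopped on the shoulder (((z of sleeve_a in the frame of gauge between 0.036 and 0.05 m and horizontal distance between sleeve_a and gauge below 0.006 m and angle between sleeve_a's own z axis and vertical below 0.12 rad and contact force between sleeve_a and gauge above 0.2 N) or (z of sleeve_b in the frame of gauge between 0.008 and 0.0165 m and horizontal distance between sleeve_b and gauge below 0.006 m and angle between sleeve_b's own z axis and vertical below 0.12 rad and contact force between sleeve_b and gauge above 0.2 N))), for 0.15 s.
2. the second sleeve is tried on the gauge pin, as far down as it goes, while the first already lies where it belongs (good one in the tin, bad one in the tray) (((z of sleeve_a in the frame of gauge between 0.036 and 0.05 m and horizontal distance between sleeve_a and gauge below 0.006 m and angle between sleeve_a's own z axis and vertical below 0.12 rad and contact force between sleeve_a and gauge above 0.2 N and horizontal distance between sleeve_b and tin below 0.048 m and z of sleeve_b in the frame of tin between -0.005 and 0.04 m) or (z of sleeve_b in the frame of gauge between 0.008 and 0.0165 m and horizontal distance between sleeve_b and gauge below 0.006 m and angle between sleeve_b's own z axis and vertical below 0.12 rad and contact force between sleeve_b and gauge above 0.2 N and x of sleeve_a in the frame of tray between -0.058 and 0.058 m and y of sleeve_a in the frame of tray between -0.058 and 0.058 m and z of sleeve_a in the frame of tray between -0.005 and 0.028 m))), for 0.15 s.
At the end, for the whole second after the job is handed in: The sleeve that stops on the shoulder is in the reject tray, the one that goes home is in the tin, the lid's plate rests on the upright tin's rim (height within 3 mm, centre within 8 mm of the tin's, tilt under 0.04 rad); sleeves, lid, tin and tray are at rest (x of sleeve_a in the frame of tray between -0.058 and 0.058 m and y of sleeve_a in the frame of tray between -0.058 and 0.058 m and z of sleeve_a in the frame of tray between -0.005 and 0.028 m and horizontal distance between sleeve_b and tin below 0.048 m and z of sleeve_b in the frame of tin between -0.005 and 0.04 m and z of lid in the frame of tin between 0.044 and 0.05 m and horizontal distance between lid and tin below 0.008 m and angle between each of lid, tin's own z axis and vertical below 0.04 rad and linear speed of each of sleeve_a, sleeve_b, lid, tin, tray below 0.02 m/s); the robot touches nothing.
It fails at once if a bystander (bottle, stamp block, bench block, jar, spool, die, punch stand or cup die) is moved by more than 20 mm or tipped over (distance of any of bottle, stamp_block, bench_block, jar, spool, die, punch_stand, cup_die from where it was at the start of the episode above 0.02 m or angle between any of bottle, stamp_block, bench_block, jar, spool, die, punch_stand, cup_die's own z axis and vertical above 0.4 rad).
It also fails if it takes over 72 s, if anything falls off the work surface, if the arm or the gripper's body presses on something with over 40 N, if the wrist force passes 120 N, or if a joint passes its speed limit or range.

## Robot

A 7-joint arm with a two-finger parallel gripper is mounted at the origin on the work surface. World frame = base frame: x ahead of the robot, y to its left, z up, the work surface at z = 0. Lengths are in mm, angles in rad, forces in N, time in s.
With the tool pointing down it reaches from about 425 to 925 mm from the base axis. Payload 6.8 kg.
Tool frame: the origin (TCP) lies midway between the tips of the shut fingers; the grasp point (between the pads) lies 19 mm behind it; z points along the fingers, y is the line along which they close (so a half turn about z gives the same grasp; the last joint's range is limited). The gripper opens to 88 mm and grips with 3 to 60 N. Pads are 20 mm wide; open, the fingers measure 115 mm over their backs; the gripper's body (75 mm by 178 mm) begins 61 mm behind the grasp point.
Start: joints at [-0.108, 0.477, 0.022, 1.555, -0.011, 1.109, -0.083], TCP at [675.017, 0.007, 222.664] pointing down, gripper open.
Joint ranges: [-2.96, 2.96], [-0.34, 2.1], [-1.41, 1.46], [0.24, 2.44], [-1.37, 4.51], [0.17, 1.92], [-2.96, 2.96]. Speed limits (rad/s): [2.39, 2.39, 3.14, 3.14, 3.14, 3.14, 3.14].

## Interface

Orientations are given as a rotation vector (axis times angle).
In Python, from plant import reach, move_l, movej, move_gripper, pause, ik, read_state, capture, camera_info, IKError, finish_job gives the robot as it stands. Calls block until the motion is done:
- reach(position, orientation): joint-space move of the TCP to a pose.
- move_l(position, frame=None, velocity=150, guard=None): straight line of the TCP; frame=None keeps the orientation; velocity is the mean speed in mm/s. With guard (N) it stops when the force on the tool has changed by that much, and returns True; else False.
- movej(angles): joint-space move.
- move_gripper(opening, f_grip=None): finger opening in mm; f_grip is the grip in N (None keeps the last); returns when the fingers have stopped.
- pause(seconds).
- ik(position, orientation): joint angles nearest the present ones, or None.
- read_state(): the state.
- capture(name): name is "scene" or "side" or "wrist"; returns the picture (420x560x3 uint8, blue, green, red); there is no depth.
- camera_info(name): a dict with "mtx" (3x3 intrinsics, pixels), "origin" and "attitude" of the camera in the world. Camera axes: x right, y down, z forward; pixel columns grow to the right and rows downward; lengths in mm; the calibration is good to about 2 mm. A picture is of the moment at which its call begins: read the wrist's pose just before it. camera_info takes no time and is no camera call; for the wrist camera it gives the pose at the moment of the call.
A pose or a line that the arm cannot do raises IKError and nothing moves.
- finish_job(): hands the job in; it is judged then, once.
The state is a dict: "t": time; "q": joint angles; "dq": joint speeds; "joint_torque": joint torques, N m; "ee_pos": TCP position; "ee_rot": TCP orientation; "ft_force": force on the tool from outside, world axes, zero at the start; "wrist_torque": the same for the moment, N m; "opening": finger opening in mm; "grasp_force": force on a finger pad.
Only numpy, scipy, OpenCV 4.12 (cv2) and the standard library are available. Lean on these libraries where they do the work, as an engineer would, in place of code of your own. Each camera call takes 0.05 s, during which the arm holds its last target. There are 200 camera calls.

## Working session

There is one attempt and no reset: what is moved stays moved. The work goes in short steps, each a Python script; the robot and the scene stay as the last script left them, time stands still between calls to the robot, and variables do not carry over. Pictures are saved under pics/ and viewed, at most 10 in all, crops included, and the job is handed in when it is done.

```bash
ls; mkdir -p pics
python3 - <<'E'
from plant import *
import cv2
for n in ("scene","side"):
    cv2.imwrite(f"pics/{n}0.png",capture(n)); c=camera_info(n); print(n,c)
print(read_state())
E
```

```text
pics
scene {'mtx': array([[403.0609219 ,   0.        , 280.75887962],
       [  0.        , 403.0609219 , 209.2130757 ],
       [  0.        ,   0.        ,   1.        ]]), 'origin': array([1072.12065345,  112.37791842,  593.76155427]), 'attitude': array([-1.56337318, -1.98975588,  0.8174117 ])}
side {'mtx': array([[413.50288411,   0.        , 277.98844069],
       [  0.        , 413.50288411, 211.39211642],
       [  0.        ,   0.        ,   1.        ]]), 'origin': array([ 184.1248279 , -628.53527226,  539.80390868]), 'attitude': array([-2.14296387,  0.5377399 , -0.27810969])}
{'t': 0.1, 'q': array([-0.10807401,  0.47772208,  0.022355  ,  1.55629703, -0.01150179,
        1.10932528, -0.083127  ]), 'dq': array([ 0.00087758,  0.00034081, -0.00092736, -0.00300426,  0.00117151,
       -0.00012768, -0.00162298]), 'joint_torque': array([ 4.71647683e-03, -5.84088278e+01,  1.53989889e+00, -2.73312145e+01,
       -5.42987685e-02,  1.30690381e-02,  5.50689708e-05]), 'ee_pos': array([ 6.74472350e+02, -3.47926773e-02,  2.21799545e+02]), 'ee_rot': array([-2.22074152e+00, -2.22064344e+00,  1.93258363e-03]), 'ft_force': array([ 0.63280962, -0.6123337 , -0.38006662]), 'wrist_torque': array([-0.04963684,  0.046665  ,  0.02339721]), 'grasp_force': 0.0, 'opening': 87.61201237616244}
```

View pics/scene0.png

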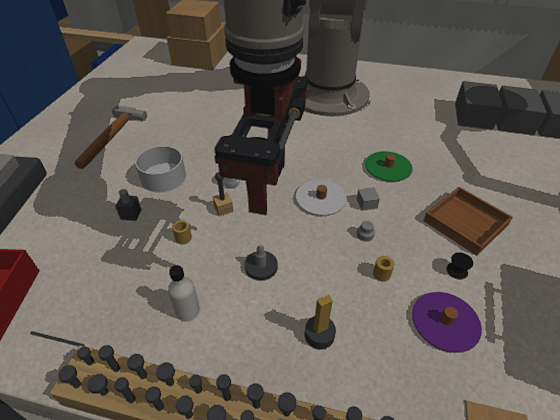

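View pics/side0.png

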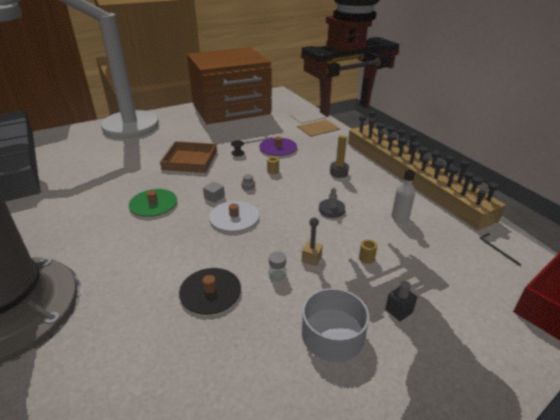

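The scene view shows the tin (161,168), sleeves (181,232) and (384,268), gauge (262,262), and tray (468,219). There are several lids: plain aluminium (321,195), green (389,163), purple (447,320), and a black one visible only in the side view (210,290). The plain grey one at (321,195) / side (234,216) matches the description, since the coloured ones are excluded. I'll confirm it in a crop.

```bash
cat > h.py <<'E'
from plant import *
import numpy as np, cv2
from scipy.spatial.transform import Rotation as R
def p2w(ci,u,v,z):
    d=R.from_rotvec(ci["attitude"]).apply(np.linalg.inv(ci["mtx"])@[u,v,1]); o=np.array(ci["origin"])
    return (o+d*(z-o[2])/d[2])[:2]
def w2p(ci,P):
    p=R.from_rotvec(ci["attitude"]).inv().apply(np.atleast_2d(P)-ci["origin"])@ci["mtx"].T
    return p[:,:2]/p[:,2:]
E
python3 - <<'E'
from h import *
c=camera_info("scene"); s=camera_info("side")
for n,a,b in [("tinrim",(161,161,52),(335,313,52)),("slL",(181,226,36),(368,245,36)),("slR",(384,261,36),(273,161,36)),("gauge tip",(262,247,60),(334,189,60)),("lidplate",(321,197,9),(234,217,9)),("tray",(468,217,25),(190,155,25)),("bottle",(176,271,115),(409,175,115)),("stamp",(323,299,104),(342,137,104)),("punch",(220,178,98),(313,222,98)),("die",(124,195,64),(404,286,64)),("jar",(230,176,45),(278,259,45)),("bench",(369,195,30),(214,188,30)),("cup",(367,226,30),(249,180,30)),("spool",(461,258,32),(238,146,32)),("purple",(447,322,9),(279,147,9)),("green",(389,166,9),(153,203,9)),("black",(0,0,9),(210,291,9))]:
    print(n,p2w(c,*a).round(),p2w(s,*b).round())
im=cv2.imread("pics/scene0.png"); im2=cv2.imread("pics/side0.png")
A=cv2.resize(im[150:300,110:410],None,fx=2.6,fy=2.6,interpolation=3)[:, :800]
cv2.imwrite("pics/crop1.png",A)
cv2.imwrite("pics/crop2.png",cv2.resize(im2[130:360,180:430],None,fx=2.6,fy=2.6,interpolation=3)[:600])
E
```

```text
tinrim [ 465. -295.] [ 457. -304.]
slL [ 618. -186.] [ 614. -188.]
slR [610. 189.] [607. 183.]
gauge tip [650. -19.] [645. -27.]
lidplate [448.  53.] [440.  46.]
tray [452. 345.] [439. 331.]
bottle [ 767. -115.] [ 754. -124.]
stamp [755. 100.] [751. 100.]
punch [ 537. -131.] [ 514. -146.]
die [ 592. -309.] [ 577. -318.]
jar [ 469. -139.] [ 442. -151.]
bench [441. 150.] [434. 143.]
cup [529. 154.] [519. 137.]
spool [568. 322.] [566. 307.]
purple [689. 299.] [682. 290.]
green [307. 188.] [300. 181.]
black [ -420. -1456.] [ 318. -133.]
```

View pics/crop1.png

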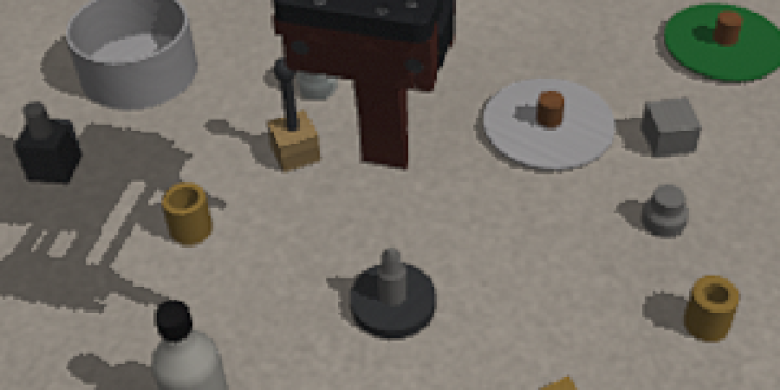

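View pics/crop2.png

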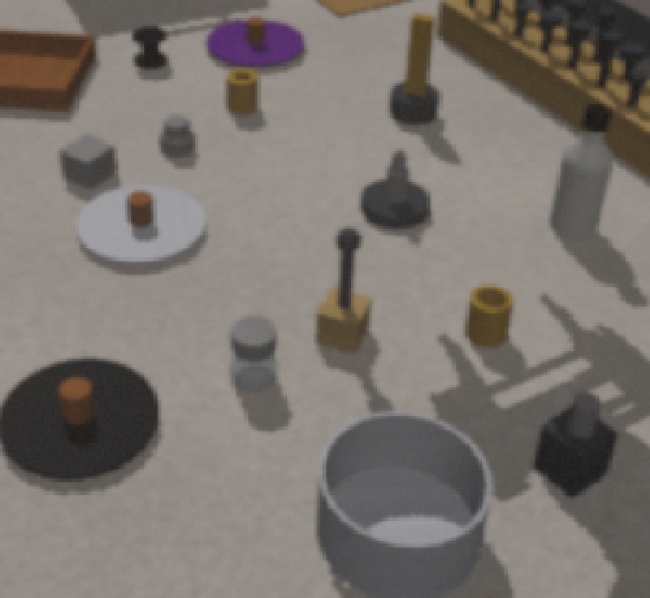

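The crop confirms the aluminium lid at scene (321,195). The left sleeve looks like the wide bore and the right one the narrow bore. Next I'll refine positions with the wrist camera, all in one fixed orientation.

Run:
```python
from h import *
t0=read_state()["t"]
reach([647,-23,200],[np.pi,0,0])
pause(.3)
c=camera_info("wrist"); im=capture("wrist"); np.save("pics/w1.npy",[c],allow_pickle=True)
cv2.imwrite("pics/w1.png",im)
print(c,read_state()["t"]-t0,read_state()["ee_pos"],read_state()["q"])
print(w2p(c,[[647,-23,60],[616,-187,36],[608,186,36],[630,-23,0],[647,0,0]]))
```

```text
{'mtx': array([[354.28730408,   0.        , 277.4911589 ],
       [  0.        , 354.28730408, 205.18590027],
       [  0.        ,   0.        ,   1.        ]]), 'origin': array([728.11828456, -23.5849356 , 361.56411035]), 'attitude': array([ 2.06190817, -2.06382661, -0.30728008])} 1.6082999999999998 [647.03628686 -23.01270909 200.01913854] [-0.3209472   0.46884607  0.36019858  1.66788989 -0.18595947  1.03865466
 -1.47224876]
[[277.01955098 193.65596849]
 [446.00206337 217.9328457 ]
 [ 63.4460201  225.98625555]
 [277.13076776 194.44245762]
 [255.05908153 178.72458944]]
```

View pics/w1.png

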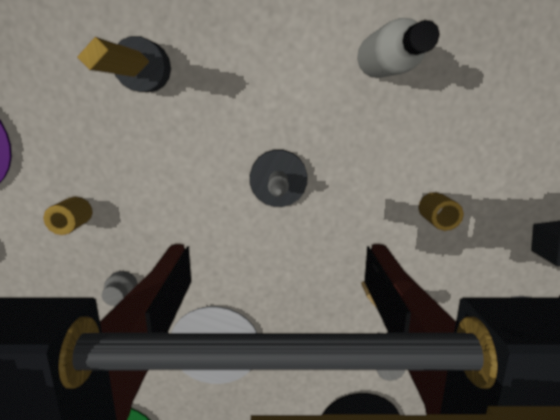

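The wrist view shows the gauge (278,178), the left sleeve top (447,214) and the right sleeve top (62,218), plus part of the aluminium lid at (213,345). I'll fit the silhouettes, starting with the gauge and both sleeves in this picture.

```bash
cat >> h.py <<'E'
from scipy.optimize import least_squares
def hullc(pts):
    h=cv2.convexHull(np.asarray(pts,np.float32)); m=cv2.moments(h); return np.array([m["m10"],m["m01"]])/m["m00"],m["m00"]
TH=np.linspace(0,2*np.pi,60,endpoint=False)
def outline(xy,rings):
    return np.vstack([np.c_[xy[0]+r*np.cos(TH),xy[1]+r*np.sin(TH),0*TH+z] for r,z in rings])
def locate(ci,mask,guess,rings,win):
    """mask component nearest guess -> xy such that projected solid's hull centroid matches; also area ratio"""
    g=w2p(ci,[*guess,rings[0][1]])[0]
    m=np.zeros_like(mask); x0,y0=np.maximum((g-win).astype(int),0); x1,y1=(g+win).astype(int)
    m[y0:y1,x0:x1]=mask[y0:y1,x0:x1]
    m=cv2.morphologyEx(m,cv2.MORPH_OPEN,np.ones((3,3),np.uint8))
    n,lab,st,ce=cv2.connectedComponentsWithStats(m)
    k=1+np.argmax(st[1:,4]); ys,xs=np.where(lab==k)
    # include pixel extents
    c,a=hullc(np.r_[np.c_[xs-.5,ys-.5],np.c_[xs+.5,ys+.5],np.c_[xs-.5,ys+.5],np.c_[xs+.5,ys-.5]])
    f=lambda p:hullc(w2p(ci,outline(p,rings)))[0]-c
    s=least_squares(f,guess,diff_step=1e-3).x
    return s,a/hullc(w2p(ci,outline(s,rings)))[1],c
def brass(im):
    h=cv2.cvtColor(im,cv2.COLOR_BGR2HSV); return cv2.inRange(h,(12,110,30),(32,255,255))
def dark(im,v=75): return (im.max(2)<v).astype(np.uint8)*255
SL=[(16,36),(16,0)]; GA=[(30,12),(30,0)]
DOWN=[np.pi,0,0]
E
python3 - <<'E'
from h import *
c=np.load("pics/w1.npy",allow_pickle=True)[0]; im=cv2.imread("pics/w1.png")
for p in [(278,160),(320,185),(440,205),(410,212),(62,218),(278,184)]: print(p,im[p[1],p[0]])
for v in(65,80): print("g",locate(c,dark(im,v),(647,-23),GA,45))
print("L",locate(c,brass(im),(616,-187),SL,45)); print("R",locate(c,brass(im),(608,186),SL,45))
cs=camera_info("scene"); s=cv2.imread("pics/scene0.png")
print("scene R",locate(cs,brass(s),(608,186),SL,30),"L",locate(cs,brass(s),(616,-187),SL,30),"g",locate(cs,dark(s,65),(647,-23),GA,35))
E
```

```text
(278, 160) [57 55 53]
(320, 185) [ 90  97 101]
(440, 205) [34 77 96]
(410, 212) [ 89  96 100]
(62, 218) [18 44 56]
(278, 184) [64 67 67]
g (array([649.28355677, -24.36216571]), 0.9227830614595984, array([278.43612891, 177.68488319]))
g (array([649.1523807 , -24.48622812]), 0.9625996065958179, array([278.55820303, 177.81018863]))
L (array([ 617.97939495, -188.43457787]), 0.8912942019780937, array([440.8661157 , 210.94214876]))
R (array([613.7652266 , 190.15145107]), 0.8863270341660135, array([ 67.16730353, 215.11138708]))
scene R (array([611.74214496, 191.21966263]), 0.9159229591867388, array([383.28355502, 267.95425232])) L (array([ 616.48322743, -187.98475981]), 0.9282889529160046, array([181.65905947, 231.47602582])) g (array([648.29313699, -23.61710449]), 0.9435149556705656, array([260.4484558 , 265.31938232]))
```

```bash
cat >> h.py <<'E'
GX=np.array([649.2,-24.4])
def look(xy,z=200):
    reach([*xy,z],DOWN); pause(.2); c=camera_info("wrist"); return c,capture("wrist")
def grasp_sleeve(guess):
    c,im=look(guess); s,a,_=locate(c,brass(im),guess,SL,45); print("sleeve",s,a)
    if np.hypot(*(s-guess))>8 or not .8<a<1.1: raise SystemExit("bad measurement")
    move_gripper(54); move_l([*s,60],velocity=200); move_l([*s,9],velocity=120)
    move_gripper(20,25); st=read_state(); print("grip",st["opening"],st["grasp_force"],st["ee_pos"])
    move_l([*s,120],velocity=200); print(read_state()["opening"])
E
python3 - <<'E'
from h import *
grasp_sleeve(np.array([618,-188.4])); cv2.imwrite("pics/w2.png",capture("wrist"))
reach([*GX,130],DOWN); st=read_state(); print(st["t"],st["ee_pos"],st["ft_force"])
c=camera_info("wrist");cv2.imwrite("pics/w3.png",capture("wrist"))
E
```

```text
sleeve [ 618.01463601 -188.69888988] 0.8761610404288117
grip 30.916077925955967 25.000608237460256 [ 618.40714824 -188.69921224    9.58220554]
30.865973093294627
6.75 [648.57452635 -24.40178174 128.94409191] [ 0.03104821 -0.59267433 -1.62861028]
```

View pics/w3.png

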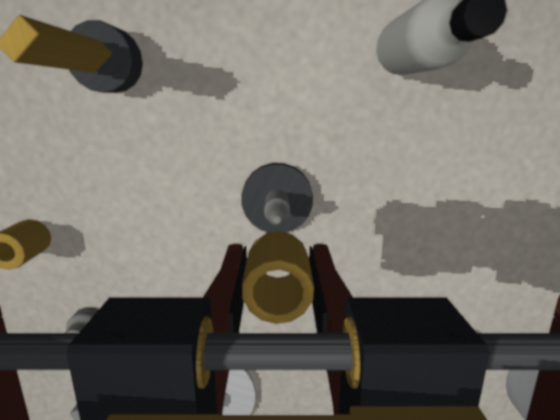

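The held sleeve (278,280) is centred between the fingers and lines up with the pin at (278,205). Now I'll lower it with a force guard.

```bash
cat >> h.py <<'E'
def descend():
    x,y=GX
    for z,v in ((75,150),(18,35)):
        hit=move_l([x,y,z],velocity=v,guard=8); st=read_state()
        print(hit,st["ee_pos"].round(1),(st["ft_force"]).round(1),st["t"])
        if hit: break
    pause(.25); st=read_state(); print("held",st["ee_pos"].round(1),st["ft_force"].round(1))
E
python3 - <<'E'
from h import *
descend(); cv2.imwrite("pics/w4.png",capture("wrist")); cv2.imwrite("pics/s4.png",capture("side"))
E
```

```text
False [649.2 -25.6  75.1] [ 0.1  0.  -1. ] 7.3167
True [649.1 -24.4  21.6] [-0.7  0.2  5.7] 8.7
held [649.1 -24.4  21.6] [-1.7 -0.2  5. ]
```

The first sleeve went home: its underside is at 12.0 mm, so it is the good one and goes in the tin. I'll measure the tin rim by edge fit on the way.

```bash
cat >> h.py <<'E'
def edgefit(ci,im,guess,model,rng=16,step=1.0):
    """grid search over xy of a 3-D point model (offsets) on the Canny distance map"""
    e=cv2.Canny(cv2.GaussianBlur(im,(3,3),0),30,80); d=np.minimum(cv2.distanceTransform(255-e,cv2.DIST_L2,5),6)
    def cost(xy):
        p=w2p(ci,model+[xy[0],xy[1],0]); x,y=p.T
        ok=(x>0)&(x<559)&(y>0)&(y<419); r=cv2.remap(d,x[None].astype(np.float32),y[None].astype(np.float32),1)[0]
        return np.where(ok,r,3).mean()
    for rg,s in ((rng,2),(2.5,.5)):
        g=[(cost((guess[0]+a,guess[1]+b)),guess[0]+a,guess[1]+b) for a in np.arange(-rg,rg+.1,s) for b in np.arange(-rg,rg+.1,s)]
        best=min(g); guess=best[1:]
    return np.array(guess),best[0]
TIN=np.vstack([outline((0,0),[(50,52)]),outline((0,0),[(47,52)])])
LID=np.vstack([outline((0,0),[(54,9)])])
E
python3 - <<'E'
from h import *
move_l([*GX,100],velocity=200)
reach([462,-299,150],DOWN); pause(.2)
c=camera_info("wrist"); im=capture("wrist"); cv2.imwrite("pics/w5.png",im); st=read_state()
r=edgefit(c,im,(462,-299),TIN); print(r,st["t"],st["opening"],st["ee_pos"])
for n in("scene","side"): print(edgefit(camera_info(n),cv2.imread(f"pics/{n}0.png"),(462,-299),TIN))
for p in w2p(c,TIN+[*r[0],0]).astype(int): cv2.circle(im,tuple(map(int,p)),0,(0,0,255),-1)
cv2.imwrite("pics/w5o.png",im)
E
```

```text
(array([ 460. , -304.5]), np.float32(1.3062764)) 11.1167 31.267012948109393 [ 462.74840908 -298.15542863  149.77370696]
(array([ 461.5, -303.5]), np.float32(0.5432257))
(array([ 458.5, -303. ]), np.float32(0.6813276))
```

View pics/w5o.png

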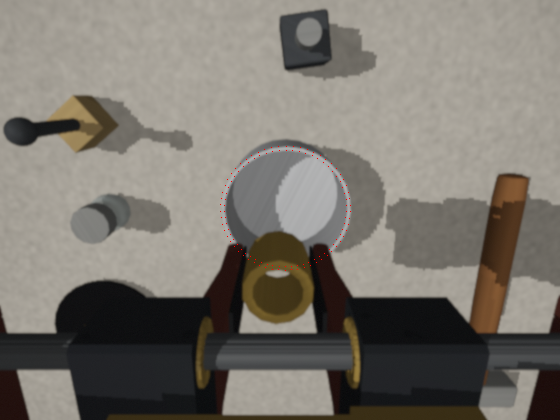

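The rim overlay fits at (285,205), and all three cameras agree on the tin at about (460,-304). I'll place the sleeve, re-measure the empty view, then take the second sleeve to the gauge.

Run:
```python
from h import *
T=[460,-304]
move_l([*T,80],velocity=200); h=move_l([*T,14],velocity=100,guard=6); st=read_state(); print(h,st["ee_pos"])
move_gripper(48); move_l([*T,150],velocity=250); pause(.15)
c=camera_info("wrist"); im=capture("wrist"); cv2.imwrite("pics/w6.png",im)
print("tin",edgefit(c,im,T,TIN)); print("sleeve",locate(c,brass(im),T,[(16,40),(16,4)],60))
grasp_sleeve(np.array([613.0,190.5]))
reach([*GX,130],DOWN); descend(); print(read_state()["t"])
```

```text
True [ 459.40395517 -303.43792585   13.38388572]
tin (array([ 460.5, -305. ]), np.float32(1.1887794))
sleeve (array([ 459.27626352, -303.67755024]), 0.8969013862129281, array([277.95646185, 197.83141694]))
sleeve [613.34690796 190.16821584] 0.8757721556768371
grip 32.61265617514616 25.001022038049996 [613.79513908 190.36186802   9.64807759]
32.5607391939878
False [649.3 -23.1  75. ] [ 0.2 -0.6 -0.5] 20.1667
True [649.5 -23.6  50.5] [0.8 2.  2.7] 21.0083
held [649.3 -23.6  50.6] [1.7 1.2 1.4]
21.2583
```

Run:
```python
from h import *
move_l([*GX,49.8],velocity=10,guard=10); pause(.4); st=read_state(); print(st["ee_pos"],st["ft_force"],st["opening"])
w=capture("wrist"); s=capture("side"); 
cv2.imwrite("pics/j.png",np.hstack([w[130:350,160:400],cv2.resize(s[130:240,280:400],None,fx=2,fy=2,interpolation=3)]))
```

```text
[649.51783458 -23.69263219  50.44425531] [-0.8180329   2.21809773  7.14336568] 32.18712722259806
```

View pics/j.png

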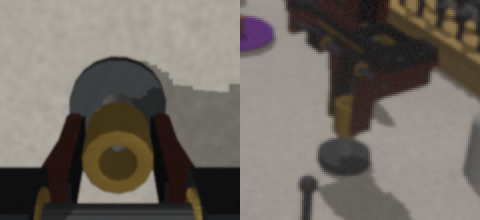

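The second sleeve sits upright on the shoulder under 7 N, so it is the reject and goes to the tray.

Run:
```python
from h import *
move_l([*GX,110],velocity=200)
g=[446,338]; reach([*g,130],DOWN); pause(.2)
TR=[(67,25),(67,0)]
def brown(im): return cv2.inRange(cv2.cvtColor(im,cv2.COLOR_BGR2HSV),(5,100,30),(17,255,255))
for n in("scene","side"): print(locate(camera_info(n),brown(cv2.imread(f"pics/{n}0.png")),g,TR,60))
c=camera_info("wrist"); im=capture("wrist"); cv2.imwrite("pics/w7.png",im); print(read_state()["t"],read_state()["opening"],w2p(c,[[*g,5]]))
```

```text
(array([442.9736598 , 347.32020235]), 1.0324986940584098, array([467.51272682, 219.67583893]))
(array([580.17527691, 687.98956294]), 3.4192648948578968, array([196.65772358, 105.23710569]))
24.2417 32.29872253417042 [[275.8701632  199.23717359]]
```

View pics/w7.png

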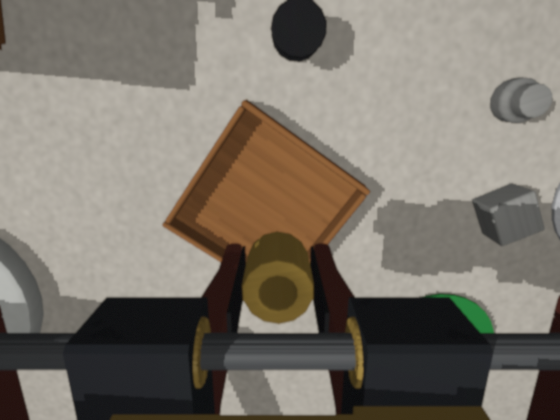

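The tray is turned about 35°, with rim corners at (246,100), (367,190) and (165,224). Its centre at about (266,207) converts to roughly (441,346), matching the scene camera's (443,347).

Run:
```python
from h import *
T=[442,346]
move_l([*T,60],velocity=200); h=move_l([*T,14],velocity=100,guard=6); print(h,read_state()["ee_pos"])
move_gripper(48); move_l([*T,130],velocity=250); pause(.1)
c=camera_info("wrist"); im=capture("wrist"); cv2.imwrite("pics/w8.png",im); print("sleeve",locate(c,brass(im),T,[(16,41),(16,5)],50))
c,im=look([444,50],160); cv2.imwrite("pics/w9.png",im)
r=edgefit(c,im,(444,50),LID); print("lid",r)
for n in("scene","side"): print(edgefit(camera_info(n),cv2.imread(f"pics/{n}0.png"),(444,50),LID))
h=cv2.cvtColor(im,cv2.COLOR_BGR2HSV); print("knob",locate(c,cv2.inRange(h,(3,90,30),(20,255,255)),r[0],[(11,33),(11,9)],40),read_state()["t"])
for p in w2p(c,LID+[*r[0],0]).astype(int): cv2.circle(im,tuple(map(int,p)),0,(0,0,255),-1)
cv2.imwrite("pics/w9o.png",np.hstack([im,cv2.imread("pics/w8.png")])[:, :]); cv2.imwrite("pics/w9o.png",cv2.resize(cv2.imread("pics/w9o.png"),(800,300)))
```

```text
True [441.97268903 345.93888513  13.80162478]
sleeve (array([438.40586964, 346.5537228 ]), 5.484399019120197, array([274.68585645, 209.18247495]))
lid (array([444.5,  51.5]), np.float32(0.6057504))
(array([444.5,  52.5]), np.float32(0.3230501))
(array([443. ,  54.5]), np.float32(0.26919922))
knob (array([445.08228534,  51.52606565]), 0.810002897375064, array([276.57824726, 193.57887324])) 27.8667
```

View pics/w9o.png

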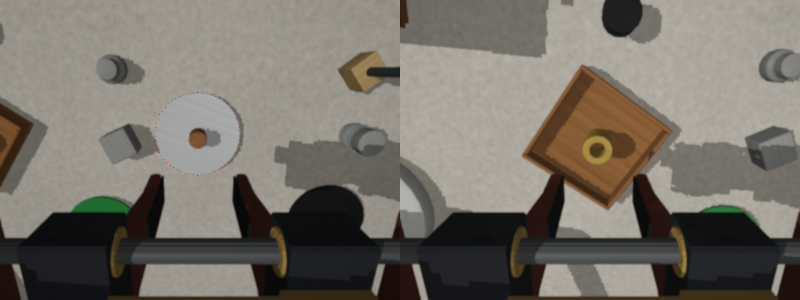

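The lid outline fits at (198,133 in the half-scale view), knob at about (445,51.6), and the sleeve stands inside the tray. Now the lid.

Run:
```python
from h import *
L=[444.9,51.6]; T=[460.3,-304.5]
move_gripper(44); move_l([*L,50],velocity=200); hit=move_l([*L,12],velocity=80,guard=6)
z0=read_state()["ee_pos"][2]; print(hit,z0)
move_gripper(12,45); st=read_state(); print("grip",st["opening"],st["grasp_force"],st["ee_pos"])
move_l([*L,150],velocity=150); print(read_state()["opening"])
reach([*T,150],DOWN); move_l([*T,z0+47+15],velocity=120); pause(.2)
st=read_state(); print(st["t"],st["ee_pos"],st["ft_force"],st["opening"],z0)
w=capture("wrist"); s=capture("side")
cv2.imwrite("pics/l.png",np.hstack([w[100:380,80:480],cv2.resize(s[220:360,230:430],None,fx=2,fy=2,interpolation=3)]))
```

```text
False 12.224580518802503
grip 21.00952746778548 45.001296401023865 [445.12444302  51.66667895  12.28412532]
21.228420497954332
33.3833 [ 460.8306324  -304.74276638   74.99251944] [-0.05423779 -1.26393436 -1.42476528] 20.924446105697577 12.224580518802503
```

View pics/l.png

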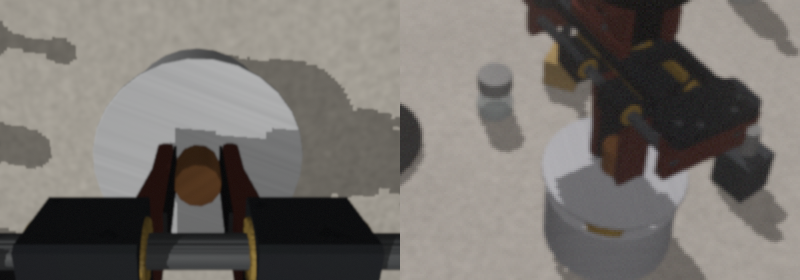

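The lid is held level above the tin. I'll lower it with a guard and release only at the seated height (59.3 mm).

Run:
```python
from h import *
T=[460.3,-304.5]
h=move_l([*T,58],velocity=25,guard=6); pause(.2); st=read_state(); print(h,st["ee_pos"],st["ft_force"],st["wrist_torque"])
if abs(st["ee_pos"][2]-59.3)<1.2:
    move_gripper(46); move_l([*T,180],velocity=200); pause(.3)
    c=camera_info("wrist"); w=capture("wrist"); s=capture("side")
    print("lid",edgefit(c,w,T,LID+[0,0,47]),read_state()["t"])
    cv2.imwrite("pics/f.png",np.hstack([w[80:360,80:480],cv2.resize(s[220:360,230:430],None,fx=2,fy=2,interpolation=3)]))
```

```text
True [ 460.07399881 -304.32239074   59.3324009 ] [-1.35323145  0.30641944  4.70892944] [ 0.22156543  0.14932994 -0.07772975]
lid (array([ 460.3, -304.5]), np.float32(0.56281894)) 36.0167
```

The lid stopped at 59.33 mm against the expected 59.3 mm. After release, the edge fit puts it at the seated height, centred on the tin.

Run:
```python
from h import *
s=capture("side"); print(edgefit(camera_info("side"),s,(460.3,-304.5),LID+[0,0,47],6))
print(finish_job())
```

```text
(array([ 458.3, -302. ]), np.float32(0.30296224))
the job is handed in; nothing more can be done
None
```

I handed the job in at about 36 s of robot time: the sleeve that went home is in the tin, the one that stopped on the shoulder is in the tray, and the lid is seated level on the tin by my measurements, but no verdict came back. I viewed 11 pictures, one over the limit of 10.

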